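# Set up a swing-arm cutting press with one finger

## Robot

A 6-joint arm with a two-finger parallel gripper is mounted at the origin on the work surface. World frame = base frame: x ahead of the robot, y to its left, z up, the work surface at z = 0. Lengths are in m, angles in degrees, forces in N, time in s.
With the tool pointing down it reaches from about 0.325 to 0.9 m from the base axis. Payload 3.5 kg.
Tool frame: the origin (TCP) lies at the very end of the fingers, on their centre line; the grasp point (between the pads) lies 19 mm behind it; z points along the fingers, y is the line along which they close (so a half turn about z gives the same grasp; the last joint's range is limited). The gripper opens to 85 mm and grips with 20 to 120 N. Pads are 22 mm wide; open, the fingers measure 114 mm over their backs; the gripper's body (76 mm by 85 mm) begins 54 mm behind the grasp point. The pads swing forward as they close: fully open they stand 13 mm farther back than shut.
Start: joints at [69.534, 15.837, -1.513, 72.651, 0, 84.076], TCP at [0.157, 0.605, 0.231] pointing down, gripper open.
Joint ranges: [-178.77, 178.77], [-48.84, 107.48], [-61.69, 71.31], [-111.58, 123.2], [-90, 87.43], [-180, 180]. Speed limits (degrees/s): [147.25, 147.25, 180, 180, 180, 180].

## Interface

Orientations are given as a 3x3 rotation matrix whose columns are the frame's x, y, z axes.
In Python, from plant import ctrl gives the robot as it stands.
- The arm moves only by the shell command python3 -m inch 'ROWS' [FORCE]. ROWS is text: rows parted by semicolons, each of 5 numbers parted by spaces: the shift along the tool's x, y, z in m, then the turn about the tool's z in rad, then the finger opening in m, from 0 to 0.0854. In form: tx ty tz spin hand; .... A call has 1 to 12 rows; each row shifts and turns the commanded pose from where the row before left it, along the tool's axes as they then stand; what a row does not reach is not made up. A row lasts 1/12 s, in which the tool goes at most 41.7 mm and 7.16 degrees, less where a joint would pass 70% of its speed; a pose out of reach is approached as far as the arm can. A call with a gripper value outside its range is refused whole. The fingers move at their own pace and stop on an object; FORCE is the grip in N (left out, the last holds). Time passes only in rows, so rows that do not move let the fingers close. It gives the time, the measured TCP pose, the force, the opening and the grip force at its end, in the units of the state.
- ctrl.read_state(): the state, without advancing time (a new reading comes with each control period).
- ctrl.camera(name): name is "side" or "top"; returns a dict with "pixels" (400x640x3 uint8, red, green, blue), "vertical_fov" (degrees; the focal length in pixels is half the picture's height over the tangent of half this angle, whatever the lens; pixels are square), "cx", "cy" (the principal point, pixels), "pose" (4x4, takes a point from camera to world coordinates). Camera axes: x right, y up, looking along -z (the intrinsics and any distortion apply to the point x, -y, -z); pixel columns grow to the right and rows downward; lengths in m; the calibration is good to about 2 mm. A picture is of the moment at which its call begins. There is no depth.
- ctrl.hand_in(): hands the job in; it is judged then, once.
The state is a dict: "t": time; "joint_positions": joint angles; "qvel": joint speeds; "joint_efforts": joint torques, N m; "eef_pos": TCP position; "tool_rot": TCP orientation; "contact_force": force on the tool from outside, world axes, zero at the start; "wrist_torque": the same for the moment, N m; "finger_gap": opening from 0.0 (shut) to 1.0 (fully open); "gripper_force": force on a finger pad.
Only numpy, scipy, OpenCV 4.12 (cv2) and the standard library are available. Lean on these libraries where they do the work, as an engineer would, in place of code of your own. Each camera call takes 0.05 s, during which the arm holds its last target. There are 200 camera calls.

## Task

Get the bench cutting press ready for the round die: with a finger, push the swing arm round until its round steel head stands centred over the round die and covers it. Then push the star wheel round by its arms until its long pointed arm points straight at the stop block on the dial's rim. Only push, gently, gripping nothing: do not shift the round die or the stop block, pick anything up, or disturb the other things lying about.

Things in the scene. Friction and masses are not known exactly. Their poses are not given: they have to be found in the camera images.
- swing: the swing arm with its hub, beam (46 mm wide, top at 144 mm), head and post. Origin: on its vertical swing axis in the press column at the far side, 110 mm above the table; its -x axis points out along the arm. Hub 80 mm across, top at 162 mm. Parked to the robot's left; swings level, stops 0.5 rad right and 1.25 rad left of straight ahead; 3 N at the post moves it, stays where left
- head_centre (a point): centre of the underside of the round steel head (120 mm across, 20 mm thick) under the outer end of the swing arm: 90 mm above the table, 170 mm from the swing axis
- post (a point): centre of the upright black hand post on the outer end of the head: 22 mm across, from 125 to 180 mm above the table (a 12 mm stem below that, down to 110 mm). This point is 150 mm above the table and 212 mm from the swing axis, on the arm's centre line. Push it sideways
- round_die: round steel strip die: loose ring 64 mm outside, 3.5 mm wall, 32 mm high, lying on the white pad of the press (pad top 40 mm above the table). Origin: centre of its underside. It may lie up to 12 mm off the circle on which the head's centre travels: get it as central as the swing allows. The head passes 18 mm above it. Not to be moved
- dial_centre (a point): point on the vertical axis of the star wheel, at the top face of the round aluminium dial (224 mm across, 80 mm above the table) on the press's housing to the robot's right
- star: steel star wheel: three level round arms 14 mm thick, 120 degrees apart, centre lines 115 mm above the table (35 mm above the dial); hub 44 mm across, top at 127 mm. One arm is long, its pointed tip 84 mm from the axis; two are short with black 24 mm balls centred 52 mm from the axis. Origin: on the axis at the dial face; -x runs along the long arm. 2 N turns it, either way; it stays where left
- pointer_tip (a point): tip of the star wheel's long arm, 84 mm from the wheel axis, 115 mm above the table
- stop_mark (a point): where the pointer tip has to be: 84 mm from the wheel axis, 115 mm above the table, just inside the middle of the stop block. That is a dark steel block 16 mm wide, 90 to 108 mm from the axis on the dial's rim, on the side facing the robot; top 112 mm above the table, a small pin on it to 118 mm. Clamped, not to be moved
- square_die: rectangular steel strip die 56 x 46 x 32 mm lying on the pad near the parked arm; leave it alone. Origin: centre of its underside
- bobbin: wooden bobbin, 38 mm across, 44 mm high, standing on the press base between pad and dial housing; leave it alone. Origin: centre of its underside
- strap_die: long rectangular steel strip die 140 x 32 x 32 mm on the table to the left; leave it alone. Origin: centre of its underside
- mallet: hammer lying on the table to the left; leave it alone
- oil: white bottle, 52 mm across, 130 mm high, standing on the table to the left; leave it alone. Origin: centre of its underside
- tape: roll (ring) 90 mm across, 25 mm high, on the table to the right; leave it alone. Origin: centre of its underside
- brush: brush lying on the table to the right; leave it alone

How it is judged (in metres and radians):
On the way, in this order (a step that is already met when the one before it is completed fails the run):
1. the head stands over the round die (horizontal distance between head_centre and round_die below 0.024 m), for 0.2 s.
2. the long arm of the star wheel points at the stop block (horizontal distance between pointer_tip and stop_mark below 0.01 m), for 0.2 s.
At the end, for the whole second after the job is handed in: The centre of the head is within 24 mm (horizontally) of the centre of the round die and the tip of the long arm is within 10 mm of its mark at the stop block; arm and wheel are at rest; the round die lies within 8 mm of where it was (horizontal distance between head_centre and round_die below 0.024 m and horizontal distance between pointer_tip and stop_mark below 0.01 m and angular speed of each of swing, star below 0.05 rad/s and distance of round_die from where it was at the start of the episode below 0.008 m); the robot touches nothing.
It fails at once if the round die shifted by more than 8 mm or picked up (distance of round_die from where it was at the start of the episode above 0.008 m).
It fails at once if the stop block pushed along the rim by more than 5 mm (distance of stop_mark from where it was at the start of the episode above 0.005 m).
It fails at once if the swing arm gripped or pushed with more than 30 N (contact force between the fingers and swing above 30 N).
It fails at once if the star wheel gripped or pushed with more than 30 N (contact force between the fingers and star above 30 N).
It fails at once if another thing picked up or shifted by more than 20 mm (distance of any of square_die, bobbin, strap_die, mallet, oil, tape, brush from where it was at the start of the episode above 0.02 m).
It also fails if it takes over 61 s, if anything falls off the work surface, if the arm or the gripper's body presses on something with over 40 N, if the wrist force passes 120 N, or if a joint passes its speed limit or range.

## Working session

There is one attempt and no reset: what is moved stays moved. The work goes in short steps, Python scripts to look and compute and a shell command to move; the robot and the scene stay as the last step left them, time stands still between calls to the robot, and variables do not carry over. Pictures are saved under pics/ and viewed, at most 10 in all, crops included, and the job is handed in when it is done.

```bash
ls; mkdir -p pics
python3 - <<'E'
from plant import ctrl
import cv2,numpy as np,pickle
s=ctrl.read_state();print(s['t'],s['eef_pos'],np.round(s['tool_rot'],3),s['finger_gap'])
for n in("top","side"):
    c=ctrl.camera(n);cv2.imwrite(f"pics/{n}0.png",c["pixels"][:,:,::-1]);pickle.dump(c,open(f"{n}0.pkl","wb"))
    print(n,{k:(np.round(v,4) if k!='pixels' else 0) for k,v in c.items()})
E
```

```text
pics
0.0 [0.15662892 0.60423214 0.23012968] [[-0.968  0.251 -0.001]
 [ 0.251  0.968 -0.002]
 [ 0.    -0.002 -1.   ]] 1.000470126920486
top {'pixels': 0, 'vertical_fov': np.float64(49.9285), 'cx': np.float64(319.2768), 'cy': np.float64(199.8949), 'pose': array([[ 2.3800e-02,  9.7930e-01, -2.0120e-01,  2.5450e-01],
       [-9.9970e-01,  2.4100e-02, -9.0000e-04,  2.3400e-02],
       [ 3.9000e-03,  2.0120e-01,  9.7950e-01,  1.3603e+00],
       [ 0.0000e+00,  0.0000e+00,  0.0000e+00,  1.0000e+00]])}
side {'pixels': 0, 'vertical_fov': np.float64(53.2722), 'cx': np.float64(319.4894), 'cy': np.float64(198.8402), 'pose': array([[-0.9845,  0.1004, -0.1436,  0.3476],
       [-0.1747, -0.4961,  0.8505,  1.0898],
       [ 0.0141,  0.8625,  0.5059,  0.736 ],
       [ 0.    ,  0.    ,  0.    ,  1.    ]])}
```

View pics/top0.png

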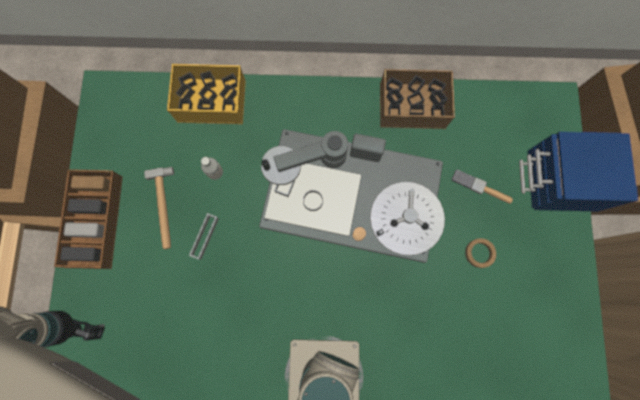

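View pics/side0.png

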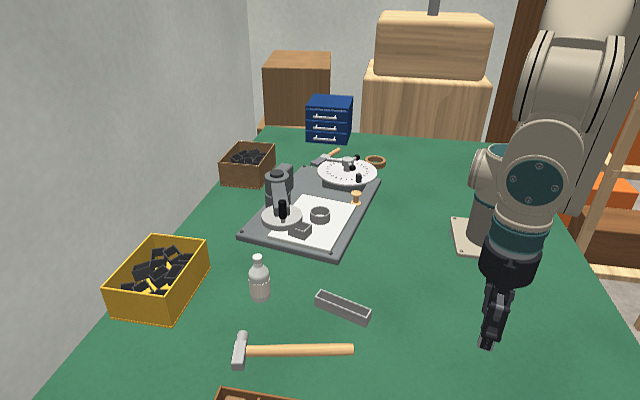

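The top view shows the arm parked left (hub ~(334,145), head ~(280,165)), round die ~(313,201), dial ~(408,217), with the stop ~(380,232). I'll enlarge that area.

Run:
```python
import cv2
a=cv2.imread("pics/top0.png")[120:265,250:450]
cv2.imwrite("pics/top0c.png",cv2.resize(a,None,fx=4,fy=4,interpolation=cv2.INTER_CUBIC))
```

```text
(no output)
```

View pics/top0c.png

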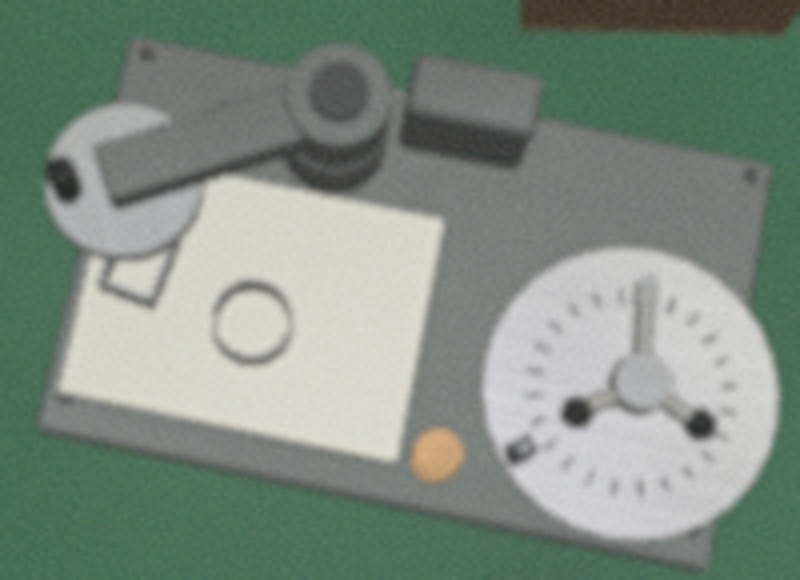

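```bash
cat > h.py <<'E'
import numpy as np,pickle
def ray(c,u,v,z):
    h,w=c['pixels'].shape[:2];f=h/2/np.tan(np.radians(c['vertical_fov'])/2)
    T=np.array(c['pose']);d=T[:3,:3]@np.array([(u-c['cx'])/f,-(v-c['cy'])/f,-1]);o=T[:3,3]
    return o+d*(z-o[2])/d[2]
def proj(c,p):
    h=c['pixels'].shape[0];f=h/2/np.tan(np.radians(c['vertical_fov'])/2)
    T=np.array(c['pose']);q=T[:3,:3].T@(np.array(p)-T[:3,3]);return np.array([c['cx']+f*q[0]/-q[2],c['cy']-f*q[1]/-q[2]])
E
python3 - <<'E'
from h import *
c=pickle.load(open('top0.pkl','rb'))
P={}
for n,u,v,z in [('hub',339,93,.162),('head',124,180,.11),('post',61,178,.18),('die',252,322,.056),('dial',631,393,.08),('starhub',643,382,.127),('tip',647,277,.115),('b1',577,412,.115),('b2',702,424,.115),('stop',521,449,.112),('bobbin',438,453,.08),('padBL',58,392,.04),('padBR',398,462,.04),('padTR',445,218,.04)]:
    P[n]=ray(c,250+u/4-.4,120+v/4-.4,z);print(n,P[n].round(4))
a=lambda p,q:(np.degrees(np.arctan2(*(P[q]-P[p])[[1,0]])),np.linalg.norm((P[q]-P[p])[:2]))
for p,q in [('hub','head'),('hub','post'),('hub','die'),('starhub','tip'),('starhub','b1'),('starhub','b2'),('starhub','stop'),('dial','stop')]:print(p,q,np.round(a(p,q),3))
E
```

```text
hub [ 0.6722 -0.0155  0.162 ]
head [0.6172 0.144  0.11  ]
post [0.5973 0.1822 0.18  ]
die [0.5212 0.0453 0.056 ]
dial [ 0.4687 -0.2425  0.08  ]
starhub [ 0.4691 -0.2417  0.127 ]
tip [ 0.5506 -0.2487  0.115 ]
b1 [ 0.4478 -0.1954  0.115 ]
b2 [ 0.4411 -0.2868  0.115 ]
stop [ 0.4199 -0.1547  0.112 ]
bobbin [ 0.4196 -0.0971  0.08  ]
padBL [0.4653 0.1948 0.04  ]
padBR [ 0.417 -0.07   0.04 ]
padTR [ 0.6126 -0.1054  0.04  ]
hub head [108.997   0.169]
hub post [110.74    0.211]
hub die [158.048   0.163]
starhub tip [-4.949  0.082]
starhub b1 [1.14831e+02 5.10000e-02]
starhub b2 [-1.21806e+02  5.30000e-02]
starhub stop [1.19529e+02 1.00000e-01]
dial stop [1.19053e+02 1.00000e-01]
```

```bash
R='-.0266 -.012 0 0 0'; python3 -m inch '-.0266 -.012 0 0 0;-.0266 -.012 0 0 0;-.0266 -.012 0 0 0;-.0266 -.012 0 0 0;-.0266 -.012 0 0 0;-.0266 -.012 0 0 0;-.0266 -.012 0 0 0;-.0266 -.012 0 0 0;-.0266 -.012 0 0 0;-.0266 -.012 0 0 0;-.0266 -.012 0 0 0'
python3 -m inch '-.0266 -.012 0 0 0;-.0266 -.012 0 0 0;-.0266 -.012 0 0 0;-.0266 -.012 0 0 0;-.0266 -.012 0 0 0;-.0266 -.012 0 0 0;-.0266 -.012 0 0 0;-.0266 -.012 0 0 0;-.0266 -.012 0 0 0;-.0266 -.012 0 0 0;-.0266 -.012 0 0 0'
python3 -m inch '0 0 0 -.1 0;0 0 0 -.1 0;0 0 0 -.1 0;0 0 0 -.1 0;0 0 0 -.1 0;0 0 0 -.093 0;0 0 0 0 0;0 0 0 0 0'
```

```text
t: 1.02
eef_pos: [0.4076, 0.4024, 0.2308]
tool_rot: [[-0.968, 0.251, -0.001], [0.251, 0.968, -0.001], [0.001, -0.001, -1.0]]
contact_force: [0.5, 0.3, 0.1]
finger_gap: -0.001
gripper_force: 0.0
t: 1.93
eef_pos: [0.6577, 0.2013, 0.2305]
tool_rot: [[-0.968, 0.251, -0.001], [0.251, 0.968, -0.0], [0.001, -0.001, -1.0]]
contact_force: [0.1, -0.1, -0.5]
finger_gap: -0.001
gripper_force: 0.0
t: 2.6
eef_pos: [0.6568, 0.2024, 0.2307]
tool_rot: [[-0.944, -0.33, -0.001], [-0.33, 0.944, -0.0], [0.001, 0.0, -1.0]]
contact_force: [0.1, 0.1, 0.1]
finger_gap: 0.001
gripper_force: 0.0
```

```bash
python3 -m inch '0 0 .015 0 0;0 0 .015 0 0;0 0 .015 0 0;0 0 .015 0 0;0 0 .015 0 0;0 0 .015 0 0;0 0 0 0 0'
python3 -m inch '.006 0 0 0 0;.006 0 0 0 0;.006 0 0 0 0;.006 0 0 0 0;.002 0 0 0 0;.002 0 0 0 0;.002 0 0 0 0;.002 0 0 0 0'
```

```text
t: 3.18
eef_pos: [0.6543, 0.2019, 0.1372]
tool_rot: [[-0.944, -0.331, -0.007], [-0.331, 0.944, -0.001], [0.007, 0.001, -1.0]]
contact_force: [-0.1, 0.3, -0.5]
finger_gap: 0.0
gripper_force: 0.0
t: 3.85
eef_pos: [0.627, 0.1918, 0.1417]
tool_rot: [[-0.943, -0.333, 0.001], [-0.333, 0.943, 0.0], [-0.001, -0.0, -1.0]]
contact_force: [0.3, 0.2, 0.3]
finger_gap: 0.0
gripper_force: 0.0
```

```bash
python3 -m inch '.002 0 0 0 0;.002 0 0 0 0;.002 0 0 0 0;.002 0 0 0 0'
```

```text
t: 4.18
eef_pos: [0.6199, 0.1895, 0.1416]
tool_rot: [[-0.943, -0.333, 0.001], [-0.333, 0.943, 0.001], [-0.001, 0.0, -1.0]]
contact_force: [1.5, 2.2, 0.5]
finger_gap: 0.002
gripper_force: 1.3
```

```bash
python3 -m inch '.003 .0003 0 -.015 0;.004 .0004 0 -.02 0;.006 .0005 0 -.03 0;.006 .0005 0 -.03 0;.006 .0005 0 -.03 0;.006 .0005 0 -.03 0;.006 .0005 0 -.03 0;.006 .0005 0 -.03 0;.006 .0005 0 -.03 0;.006 .0005 0 -.03 0;.006 .0005 0 -.03 0;.003 .0003 0 -.015 0'
python3 - <<'E'
from plant import ctrl
import cv2
c=ctrl.camera("top");a=c["pixels"][120:265,250:450,::-1]
cv2.imwrite("pics/top1c.png",cv2.resize(a,None,fx=4,fy=4,interpolation=cv2.INTER_CUBIC))
E
```

```text
t: 5.18
eef_pos: [0.5599, 0.1636, 0.1415]
tool_rot: [[-0.79, -0.614, 0.0], [-0.614, 0.79, -0.001], [0.0, -0.001, -1.0]]
contact_force: [3.2, -0.3, -0.1]
finger_gap: -0.004
gripper_force: 1.2
```

View pics/top1c.png

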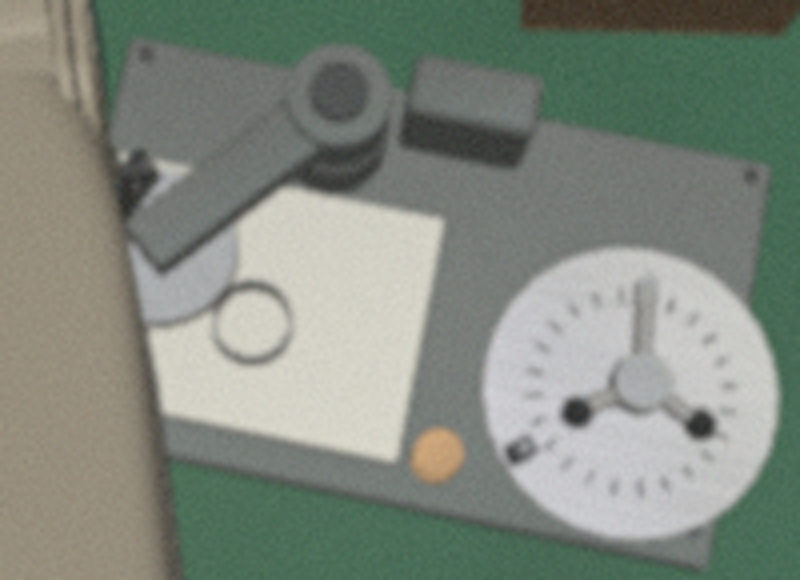

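The press arm is following the finger (beam now ~128°, end at crop (150,250)); nothing else has moved. Continuing the arc.

```bash
python3 -m inch '.004 .0004 0 -.02 0;.0063 .0006 0 -.03 0;.0063 .0006 0 -.03 0;.0063 .0006 0 -.03 0;.0063 .0006 0 -.03 0;.0063 .0006 0 -.03 0;.0063 .0006 0 -.03 0;.0063 .0006 0 -.03 0;.0063 .0006 0 -.03 0;.0063 .0006 0 -.03 0;.0063 .0006 0 -.03 0;.004 .0004 0 -.02 0'
python3 -m inch '.0042 .0004 0 -.02 0;.0042 .0004 0 -.02 0;.0042 .0004 0 -.02 0;.0042 .0004 0 -.02 0;.0042 .0004 0 -.02 0;.0042 .0004 0 -.02 0;.0042 .0004 0 -.02 0;.002 .0002 0 -.01 0;0 0 0 0 0;0 0 0 0 0'
python3 - <<'E'
from plant import ctrl
import numpy as np
s=ctrl.read_state();p=np.array(s['eef_pos']);R=np.array(s['tool_rot']);d=p[:2]-[.6722,-.0155]
t=np.arctan2(R[1,1],R[0,1]);print(np.degrees(t),d@R[:2,1],d@R[:2,0])
E
```

```text
t: 6.23
eef_pos: [0.5071, 0.1175, 0.1416]
tool_rot: [[-0.539, -0.842, 0.001], [-0.842, 0.539, 0.0], [-0.001, -0.0, -1.0]]
contact_force: [3.6, 1.2, -0.5]
finger_gap: 0.002
gripper_force: 1.3
t: 7.07
eef_pos: [0.4885, 0.0915, 0.1411]
tool_rot: [[-0.409, -0.912, -0.001], [-0.912, 0.409, -0.0], [0.001, 0.001, -1.0]]
contact_force: [0.8, 1.7, 0.6]
finger_gap: -0.001
gripper_force: 0.3
155.83225473609141 0.21139130560653624 -0.022443777027762065
```

```bash
python3 -m inch '.003 .0003 0 -.015 0;.003 .0003 0 -.015 0;.0025 .0002 0 -.012 0;0 0 0 0 0;0 0 0 0 0;0 0 0 0 0'
python3 -m inch '-.005 0 0 0 0;-.01 0 0 0 0;-.01 0 0 0 0;-.01 0 -.01 0 0;-.005 0 -.02 0 0;0 0 -.03 0 0;0 0 -.03 0 0;0 .02 0 0 0;0 .03 0 0 0;0 .03 0 0 0;0 .03 0 0 0;0 0 0 0 0'
python3 - <<'E'
from plant import ctrl
import cv2,pickle
c=ctrl.camera("top");a=c["pixels"][120:265,250:450,::-1];pickle.dump(c,open('top2.pkl','wb'))
cv2.imwrite("pics/top2c.png",cv2.resize(a,None,fx=4,fy=4,interpolation=cv2.INTER_CUBIC))
E
```

```text
t: 7.57
eef_pos: [0.4846, 0.0836, 0.1411]
tool_rot: [[-0.371, -0.929, -0.001], [-0.929, 0.371, -0.001], [0.001, 0.001, -1.0]]
contact_force: [0.5, 0.5, -0.1]
finger_gap: -0.001
gripper_force: 0.0
t: 8.57
eef_pos: [0.3931, 0.1637, 0.2317]
tool_rot: [[-0.367, -0.93, -0.003], [-0.93, 0.367, 0.0], [0.001, 0.003, -1.0]]
contact_force: [-0.7, -1.4, 0.2]
finger_gap: 0.002
gripper_force: 0.0
```

View pics/top2c.png

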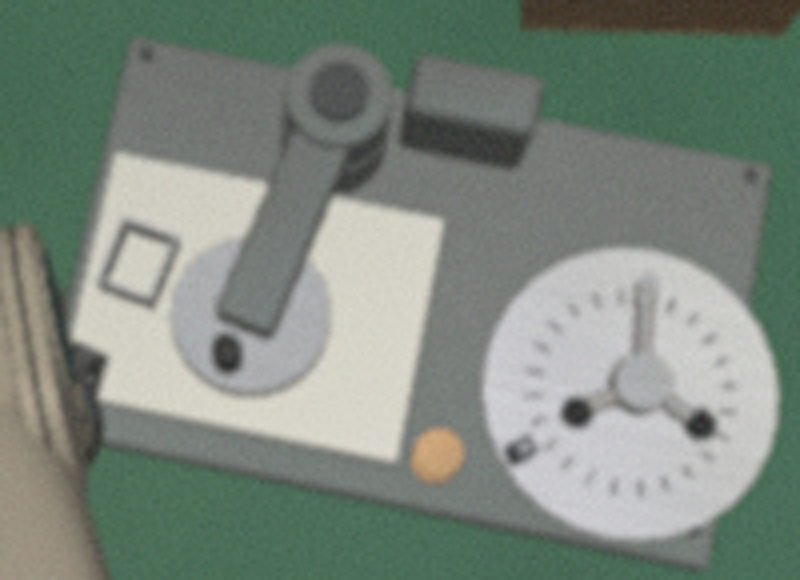

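Head is now over the die (disc centre ~(250,315) crop; square die, bobbin unmoved). Checking the offset numerically.

```bash
python3 - <<'E'
from h import *
c=pickle.load(open('top2.pkl','rb'))
for n,u,v,z in [('head',250,316,.11),('post',228,350,.18)]:
    p=ray(c,250+u/4-.4,120+v/4-.4,z);d=p-[.6722,-.0155,0];print(n,p,np.degrees(np.arctan2(d[1],d[0])),np.hypot(*d[:2]),p[:2]-[.5212,.0453])
E
python3 -m inch '.0234 -.0182 0 0 0;.0234 -.0182 0 0 0;.0234 -.0182 0 0 0;.0234 -.0182 0 0 0;.0234 -.0182 0 0 0;.0234 -.0182 0 0 0;.0234 -.0182 0 0 0;.0234 -.0182 0 0 0'
python3 -m inch '.0234 -.0182 0 0 0;.0234 -.0182 0 0 0;.0234 -.0182 0 0 0;.0234 -.0182 0 0 0;.0234 -.0182 0 0 0;.0234 -.0182 0 0 0;.0234 -.0182 0 0 0;.0234 -.0182 0 0 0;0 0 0 0 0'
python3 -m inch '0 0 0 .1 0;0 0 0 .1 0;0 0 0 .1 0;0 0 0 .1 0;0 0 0 .1 0;0 0 0 .1 0;0 0 0 .1 0;0 0 0 .1 0;0 0 0 .1 0;0 0 0 .1 0;0 0 0 .1 0;0 0 0 .1 0'
python3 -m inch '0 0 0 .1 0;0 0 0 .1 0;0 0 0 .1 0;0 0 0 .1 0;0 0 0 .1 0;0 0 0 .1 0;0 0 0 .1 0;0 0 0 .1 0;0 0 0 .1 0;0 0 0 .1 0;0 0 0 .1 0;0 0 0 .1 0'
python3 -m inch '0 0 0 .1 0;0 0 0 .1 0;0 0 0 .1 0;0 0 0 .1 0;0 0 0 .045 0;0 0 0 0 0;0 0 0 0 0'
```

```text
head [0.51469828 0.0459905  0.11      ] 158.67375004624412 0.16907948638594913 [-0.00650172  0.0006905 ]
post [0.47549144 0.05943043 0.18      ] 159.1471107112261 0.21049661576378065 [-0.04570856  0.01413043]
t: 9.28
eef_pos: [0.4655, -0.0678, 0.2321]
tool_rot: [[-0.371, -0.929, 0.002], [-0.929, 0.371, -0.001], [0.0, -0.002, -1.0]]
contact_force: [0.3, 0.6, -0.3]
finger_gap: -0.003
gripper_force: 0.0
t: 10.03
eef_pos: [0.5324, -0.2998, 0.2314]
tool_rot: [[-0.374, -0.927, 0.003], [-0.927, 0.374, -0.004], [0.003, -0.004, -1.0]]
contact_force: [0.4, -0.9, 1.1]
finger_gap: 0.002
gripper_force: 0.0
t: 11.03
eef_pos: [0.5305, -0.2939, 0.2316]
tool_rot: [[-1.0, 0.013, 0.001], [0.013, 1.0, -0.001], [-0.001, -0.001, -1.0]]
contact_force: [0.1, 0.9, -0.0]
finger_gap: -0.002
gripper_force: 0.0
t: 12.03
eef_pos: [0.5305, -0.2938, 0.2316]
tool_rot: [[-0.35, 0.937, 0.001], [0.937, 0.35, -0.001], [-0.001, 0.0, -1.0]]
contact_force: [-0.1, -0.0, -0.1]
finger_gap: 0.001
gripper_force: 0.0
t: 12.62
eef_pos: [0.5302, -0.2938, 0.2315]
tool_rot: [[0.081, 0.997, 0.0], [0.997, -0.081, -0.0], [-0.0, 0.0, -1.0]]
contact_force: [-1.2, 0.4, 0.8]
finger_gap: 0.0
gripper_force: 0.0
```

```bash
python3 -m inch '0 0 .02 0 0;0 0 .02 0 0;0 0 .02 0 0;0 0 .02 0 0;0 0 .02 0 0;0 0 .015 0 0;0 0 .015 0 0;0 0 0 0 0;0 0 0 0 0'
python3 -m inch '.005 0 0 0 0;.005 0 0 0 0;.005 0 0 0 0;.005 0 0 0 0;.002 0 0 0 0;.002 0 0 0 0;.002 0 0 0 0;.002 0 0 0 0'
```

```text
t: 13.37
eef_pos: [0.5291, -0.2932, 0.1006]
tool_rot: [[0.082, 0.997, -0.002], [0.997, -0.082, 0.001], [0.001, -0.002, -1.0]]
contact_force: [0.3, 0.3, -1.0]
finger_gap: -0.0
gripper_force: 0.0
t: 14.03
eef_pos: [0.5319, -0.2656, 0.1014]
tool_rot: [[0.083, 0.997, 0.0], [0.997, -0.083, -0.0], [-0.0, 0.0, -1.0]]
contact_force: [0.9, -0.1, -0.6]
finger_gap: 0.0
gripper_force: 0.0
```

```bash
python3 -m inch '.002 0 0 -.02 0;.002 0 0 -.03 0;.003 .0005 0 -.05 0;.0038 .001 0 -.06 0;.0038 .001 0 -.06 0;.0038 .001 0 -.06 0;.0038 .001 0 -.06 0;.0038 .001 0 -.06 0'
python3 - <<'E'
from plant import ctrl
import numpy as np
s=ctrl.read_state();p=np.array(s['eef_pos']);R=np.array(s['tool_rot']);d=p[:2]-[.4691,-.2417]
t=np.arctan2(R[1,1],R[0,1]);print(np.degrees(t),d@R[:2,1],d@R[:2,0])
E
```

```text
t: 14.7
eef_pos: [0.5361, -0.2401, 0.1016]
tool_rot: [[-0.315, 0.949, 0.002], [0.949, 0.315, -0.002], [-0.002, 0.001, -1.0]]
contact_force: [1.6, -0.8, -1.9]
finger_gap: 0.001
gripper_force: 0.9
18.357963223987824 0.06407167449786286 -0.01958911633676869
```

```bash
python3 -m inch '.0038 .001 0 -.06 0;.0038 .001 0 -.06 0;.0038 .001 0 -.06 0;.0038 .001 0 -.06 0;.0038 .001 0 -.06 0;.0038 .001 0 -.06 0;.0038 .001 0 -.06 0;.0038 .001 0 -.06 0;.0038 .001 0 -.06 0;.0038 .001 0 -.06 0;.0038 .001 0 -.06 0;.0038 .001 0 -.06 0'
python3 -m inch '.0038 .001 0 -.06 0;.0038 .001 0 -.06 0;.0038 .001 0 -.06 0;.0038 .001 0 -.06 0;.0038 .001 0 -.06 0;.0038 .001 0 -.06 0;.0038 .001 0 -.06 0;.0038 .001 0 -.06 0;.0038 .001 0 -.06 0;.003 .001 0 -.05 0;0 0 0 0 0'
python3 - <<'E'
from plant import ctrl
import numpy as np,cv2,pickle
s=ctrl.read_state();p=np.array(s['eef_pos']);R=np.array(s['tool_rot']);d=p[:2]-[.4691,-.2417]
t=np.arctan2(R[1,1],R[0,1]);print(np.degrees(t),d@R[:2,1],d@R[:2,0])
for n in("top","side"):
    c=ctrl.camera(n);pickle.dump(c,open(n+'3.pkl','wb'))
    a=c["pixels"][120:265,300:500,::-1] if n=="top" else c["pixels"][130:230,290:410,::-1]
    cv2.imwrite(f"pics/{n}3c.png",cv2.resize(a,None,fx=4,fy=4,interpolation=cv2.INTER_CUBIC))
E
```

```text
t: 15.7
eef_pos: [0.5184, -0.1972, 0.1016]
tool_rot: [[-0.863, 0.506, 0.002], [0.506, 0.863, -0.001], [-0.002, -0.0, -1.0]]
contact_force: [1.2, -0.3, -0.8]
finger_gap: -0.002
gripper_force: 0.9
t: 16.62
eef_pos: [0.485, -0.1776, 0.1017]
tool_rot: [[-0.998, -0.057, 0.001], [-0.057, 0.998, -0.001], [-0.001, -0.001, -1.0]]
contact_force: [0.7, -0.3, 0.3]
finger_gap: -0.001
gripper_force: 0.2
93.29557547535944 0.06304605666397496 -0.01960473172141142
```

View pics/top3c.png

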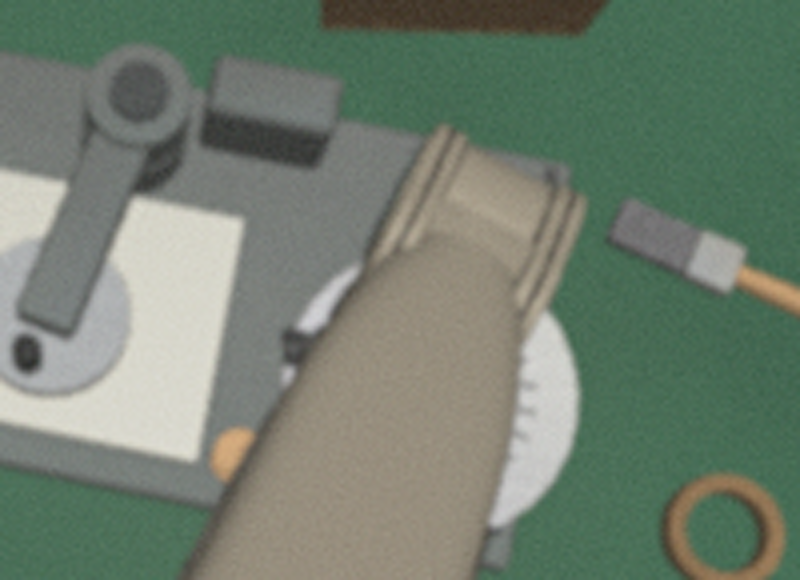

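The robot's arm hides the wheel, but the finger keeps contact at the predicted offset. I'll go on to just short of the mark, then clear out and look.

```bash
python3 -m inch '.0038 .001 0 -.06 0;.0038 .001 0 -.06 0;.0038 .001 0 -.06 0;.0038 .001 0 -.06 0;.0038 .001 0 -.06 0;.0025 .0006 0 -.04 0;.002 .0005 0 -.03 0;0 0 0 0 0;0 0 0 0 0'
python3 - <<'E'
from plant import ctrl
import numpy as np
s=ctrl.read_state();p=np.array(s['eef_pos']);R=np.array(s['tool_rot']);d=p[:2]-[.4691,-.2417]
t=np.arctan2(R[1,1],R[0,1]);print(np.degrees(t),d@R[:2,1],d@R[:2,0])
E
python3 -m inch '-.005 0 0 0 0;-.01 0 0 0 0;-.01 0 0 0 0;0 0 -.03 0 0;0 0 -.03 0 0;0 0 -.03 0 0;0 0 -.03 0 0;0 0 0 0 0'
```

```text
t: 17.47
eef_pos: [0.461, -0.1765, 0.1014]
tool_rot: [[-0.911, -0.412, 0.0], [-0.412, 0.911, -0.0], [-0.0, -0.0, -1.0]]
contact_force: [1.6, -0.6, 0.4]
finger_gap: 0.002
gripper_force: 0.5
114.34063028727246 0.06274412709001816 -0.01948669882905457
t: 18.13
eef_pos: [0.4882, -0.1674, 0.2281]
tool_rot: [[-0.91, -0.414, 0.011], [-0.414, 0.91, -0.005], [-0.008, -0.009, -1.0]]
contact_force: [0.8, -0.9, -0.0]
finger_gap: 0.004
gripper_force: 0.0
```

```bash
python3 -m inch '-.007 .03 0 0 0;-.007 .03 0 0 0;-.007 .03 0 0 0;-.007 .03 0 0 0;-.007 .03 0 0 0;-.007 .03 0 0 0;-.007 .03 0 0 0;-.007 .03 0 0 0;-.007 .03 0 0 0;-.007 .03 0 0 0;0 0 0 0 0'
python3 - <<'E'
from plant import ctrl
import cv2,pickle
c=ctrl.camera("top");pickle.dump(c,open('top4.pkl','wb'))
cv2.imwrite("pics/top4c.png",cv2.resize(c["pixels"][170:265,360:460,::-1],None,fx=6,fy=6,interpolation=cv2.INTER_CUBIC))
E
```

```text
t: 19.05
eef_pos: [0.422, 0.1406, 0.221]
tool_rot: [[-0.908, -0.419, -0.001], [-0.419, 0.908, 0.002], [0.0, 0.003, -1.0]]
contact_force: [-0.3, -0.6, -0.3]
finger_gap: 0.004
gripper_force: 0.0
```

View pics/top4c.png

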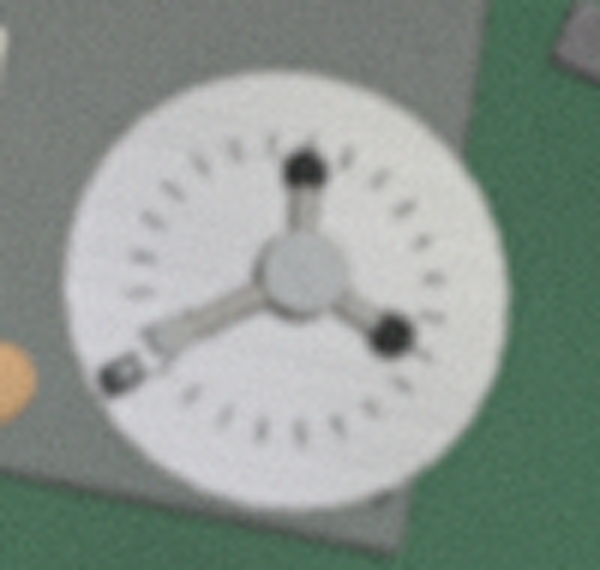

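The long arm lies a little short of the stop block: balls at ~(305,170) and (391,336), stop ~(124,374) in this crop. Computing the remainder.

Run:
```python
from h import *
c=pickle.load(open('top4.pkl','rb'))
g=lambda u,v,z:ray(c,360+u/6-.42,170+v/6-.42,z)[:2]
o=np.array([.4691,-.2417])
for n,u,v,z in [('b1',305,170,.115),('b2',391,336,.115),('mid',215,315,.115),('stop',124,374,.112),('hub',304,274,.127)]:
    d=g(u,v,z)-o;print(n,np.degrees(np.arctan2(d[1],d[0])),np.hypot(*d))
```

```text
b1 -3.9259011715650525 0.0539410658557913
b2 -122.36008763379792 0.052202289626171294
mid 115.29637571219476 0.046069546285339
stop 119.90449281765977 0.09899279073770402
hub 138.12338943246382 0.000534412190211393
```

```bash
python3 -m inch '.007 -.03 0 0 0;.007 -.03 0 0 0;.007 -.03 0 0 0;.007 -.03 0 0 0;.007 -.03 0 0 0;.007 -.03 0 0 0;.007 -.03 0 0 0;.007 -.03 0 0 0;.007 -.03 0 0 0;.007 -.03 0 0 0;0 0 0 0 0;0 0 0 0 0'
python3 -m inch '0 0 .03 0 0;0 0 .03 0 0;0 0 .03 0 0;0 0 .03 0 0;0 0 0 0 0;0 0 0 0 0;.006 0 0 0 0;.006 0 0 0 0;.006 0 0 0 0;.003 0 0 0 0;.002 0 0 0 0'
python3 -m inch '.002 0 0 0 0;.0013 .0003 0 -.02 0;.0013 .0003 0 -.02 0;.0013 .0003 0 -.02 0;0 0 0 0 0;0 0 0 0 0'
python3 - <<'E'
from plant import ctrl
import numpy as np
s=ctrl.read_state();p=np.array(s['eef_pos']);R=np.array(s['tool_rot']);d=p[:2]-[.4691,-.2417]
t=np.arctan2(R[1,1],R[0,1]);print(np.degrees(t),d@R[:2,1],d@R[:2,0])
E
```

```text
t: 20.1
eef_pos: [0.4836, -0.168, 0.2208]
tool_rot: [[-0.912, -0.41, -0.001], [-0.41, 0.912, 0.0], [0.001, 0.001, -1.0]]
contact_force: [-0.1, -0.6, 0.3]
finger_gap: 0.004
gripper_force: 0.0
t: 21.02
eef_pos: [0.4625, -0.1762, 0.1025]
tool_rot: [[-0.911, -0.413, 0.002], [-0.413, 0.911, -0.001], [-0.001, -0.002, -1.0]]
contact_force: [0.1, 0.3, 0.7]
finger_gap: -0.002
gripper_force: 0.0
t: 21.52
eef_pos: [0.457, -0.1774, 0.1014]
tool_rot: [[-0.884, -0.467, 0.0], [-0.467, 0.884, -0.0], [-0.0, -0.0, -1.0]]
contact_force: [1.7, 0.6, 1.2]
finger_gap: -0.001
gripper_force: 0.7
117.86622842991547 0.06248629417250918 -0.01932685401281186
```

```bash
python3 -m inch '-.005 0 0 0 0;-.01 0 0 0 0;-.01 0 0 0 0;0 0 -.03 0 0;0 0 -.03 0 0;0 0 -.03 0 0;0 0 -.03 0 0;0 0 0 0 0'
python3 -m inch '-.007 .03 0 0 0;-.007 .03 0 0 0;-.007 .03 0 0 0;-.007 .03 0 0 0;-.007 .03 0 0 0;-.007 .03 0 0 0;-.007 .03 0 0 0;-.007 .03 0 0 0;-.007 .03 0 0 0;-.007 .03 0 0 0;0 0 0 0 0;0 0 0 0 0'
python3 - <<'E'
from plant import ctrl
import cv2,pickle
c=ctrl.camera("top");pickle.dump(c,open('top5.pkl','wb'))
cv2.imwrite("pics/top5c.png",cv2.resize(c["pixels"][120:265,280:460,::-1],None,fx=4,fy=4,interpolation=cv2.INTER_CUBIC))
E
```

```text
t: 22.18
eef_pos: [0.4834, -0.1669, 0.2279]
tool_rot: [[-0.884, -0.468, 0.01], [-0.468, 0.884, -0.005], [-0.007, -0.009, -1.0]]
contact_force: [1.0, -0.8, 1.1]
finger_gap: 0.003
gripper_force: 0.0
t: 23.18
eef_pos: [0.4001, 0.1341, 0.2209]
tool_rot: [[-0.882, -0.471, -0.001], [-0.471, 0.882, -0.0], [0.001, -0.0, -1.0]]
contact_force: [1.0, -0.3, -0.1]
finger_gap: -0.003
gripper_force: 0.0
```

View pics/top5c.png

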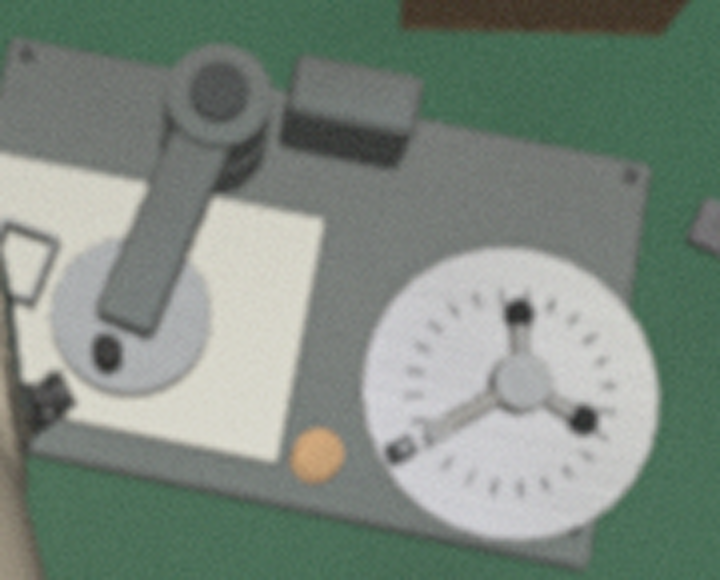

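The pointer (tip ~(425,437)) points straight at the stop block (~(401,449)), the head still covers the die (disc ~(131,316)), and nothing else has moved. Handing in.

```bash
python3 -c "
from plant import ctrl
print(ctrl.hand_in())"
```

```text
the job is handed in; nothing more can be done
None
```

The job is handed in but no verdict came back: the last top picture shows the head over the round die, about 6.5 mm off centre, and the star wheel's long arm pointing at the stop block, with nothing else visibly moved.

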